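Feed a tube rack into the analyser's sampler lane

ROBOT

A 6-joint arm with a two-finger parallel gripper is mounted at the origin on the work surface. World frame = base frame: x ahead of the robot, y to its left, z up, the work surface at z = 0. Lengths are in m, angles in rad, forces in N, time in s.
With the tool pointing down it reaches from about 0.25 to 0.775 m from the base axis. Payload 4 kg.
Tool frame: the origin (TCP) lies on the centre line of the jaws, within the pads' length; the fingertips stand 25 mm ahead of it and the grasp point (between the pads) lies 6 mm ahead of it; z points along the fingers, y is the line along which they close (so a half turn about z gives the same grasp; the last joint's range is limited). The gripper opens to 94 mm and grips with 3 to 60 N. Pads are 16 mm wide; open, the fingers measure 119 mm over their backs; the gripper's body (75 mm by 177 mm) begins 78 mm behind the grasp point.
Start: joints at [-1.362, 0.087, 1.371, -0, 1.684, -0.103], TCP at [0.169, -0.523, 0.231] pointing down, gripper open.
Joint ranges: [-3.1, 3.1], [-0.76, 2.03], [0.27, 2.55], [-1.08, 4.22], [0.17, 2.65], [-2.57, 2.57]. Speed limits (rad/s): [2.79, 2.79, 3.14, 3.14, 3.14, 3.14].

INTERFACE

Orientations are given as [roll, pitch, yaw] about the fixed x, y, z axes, in that order (R = Rz(yaw) Ry(pitch) Rx(roll)).
In Python, from bench import robot, imaging gives the robot as it stands. The module is installed in compiled form; this text tells all that it offers.
- The arm moves only by the tool drive_tool, never from a script. Its argument "series" is a list of rows, each a list of 3 entries, a list of its own where there are three numbers: the finger opening in m, from 0 to 0.094, then the shift along the tool's x, y, z in m, then the turn, a rotation vector about the tool's x, y, z in rad. A call has 1 to 5 rows; each row is the pose to reach, as a shift and turn from the pose commanded when the call began, along the tool's axes at that moment; what a row does not reach only later rows make up. A row lasts 1/8 s, in which the tool goes at most 62.5 mm and 10.7 degrees, less where a joint would pass 70% of its speed; a pose out of reach is approached as far as the arm can. A call with a gripper value outside its range is refused whole. The fingers move at their own pace and stop on an object; the grip force is fixed at half the most. Time passes only in rows, so rows that repeat a pose let the fingers close. It gives the time, the measured TCP pose, the force, the opening and the grip force at its end, in the units of the state.
- robot.get_obs(): the state, without advancing time (a new reading comes with each control period).
- imaging.snapshot(name): name is "scene" or "top"; returns the picture (480x640x3 uint8, red, green, blue); there is no depth.
- imaging.get_calibration(name): a dict with "intrinsics" (3x3 intrinsics, pixels), "position" and "rotation" of the camera in the world. Camera axes: x right, y up, looking along -z (the intrinsics and any distortion apply to the point x, -y, -z); pixel columns grow to the right and rows downward; lengths in m; the calibration is good to about 2 mm. A picture is of the moment at which its call begins. get_calibration takes no time and is no camera call.
- robot.close_job(): hands the job in; it is judged then, once.
The state is a dict: "time": time; "joint_positions": joint angles; "qvel": joint speeds; "joint_torque": joint torques, N m; "tool_pos": TCP position; "ee_rot": TCP orientation; "wrist_force": force on the tool from outside, world axes, zero at the start; "wrist_torque": the same for the moment, N m; "width": finger opening in m; "finger_force": force on a finger pad.
Only numpy, scipy, OpenCV 4.12 (cv2) and the standard library are available. Lean on these libraries where they do the work, as an engineer would, in place of code of your own. Each camera call takes 0.05 s, during which the arm holds its last target. There are 200 camera calls.

TASK

Push the blue rack of yellow-capped tubes from the sampler's loading apron down the input lane, between its two guide rails, until it is fully home against the rubber end stop, and leave it there. The tubes have just been spun, so do it gently: push with the fingers on the rack's blue body and never on the tubes, keep the rack flat on the deck without lifting or tipping it, let neither the rack nor the robot touch either guide rail, and leave the other things around it undisturbed.

Things in the scene. Friction and masses are not known exactly. Their poses are not given: they have to be found in the camera images.
- rack: Blue block with flat upright sides, 88 wide (its x) x 118 long (its y) x 50 mm high; origin at the centre of its underside. About 0.5 kg, slides on the deck. Starts on the apron, up to about 35 mm and 0.25 rad out of line with the lane; at the sampler's yaw it fits the lane, +y end leading. Its tubes are part of it, rise to 80 mm above its underside and keep 6 mm inside its sides.
- rack_tubes: The 16 yellow-capped tubes seated in the rack (same origin and axes as the rack, they move with it); tops 80 mm above the rack's underside. Not to be touched.
- sampler: Fixed white rack sampler with a flat steel deck 50 mm above the bench. Origin on the bench under the lane mouth's middle; +y points down the lane to the analyser, +x to the far side (output lane). Deck plate: x -120 to +185, y -315 to +305 mm in this frame; the loading apron is the bare deck at y below -40 mm, with nothing standing on it but the rack.
- lane_mouth (a point): Point on the deck surface in the middle of the lane, where the straight part of the rails begins; axes as the sampler's.
- lane_end (a point): Point on the deck surface in the middle of the lane below the faces of the end stop's buffers, 240 mm down the lane from lane_mouth; axes as the sampler's. A rack that is home has its centre 59 mm before this point.
- rail_near: Fixed aluminium guide rail on the lane's near side (sampler -x), 10 mm wide, 18 mm high, 255 mm long, with a lead-in at the mouth, 36 mm long, flared outward 0.42 rad. Origin on the deck at the mouth, 58 mm to the -x side of lane_mouth, mid-width. The lane is 106 mm wide between the rails: 9 mm free on each side of a centred rack.
- rail_far: The like rail on the lane's far side, mirrored: origin 58 mm to the sampler's +x side of lane_mouth. Beyond it lies the output lane.
- end_stop: Fixed dark steel bracket across the lane's end, 40 mm high, with two black round rubber buffers facing the mouth (32 mm either side of the middle, 24 mm above the deck) that stop the rack. Origin on the deck at lane_mouth.
- done_rack: A grey rack with white-capped tubes, of the same size as the blue one, standing in the output lane beyond the far rail, near its end. Loose; leave it alone. Origin at the centre of its underside.
- cup: Closed specimen jar with a red cap, 58 mm in diameter, 66 mm high, loose on the bench beyond the sampler. Leave it alone. Origin at the centre of its underside.
- mouse: White and red computer mouse, 58 x 100 x 34 mm, loose on the bench beyond the sampler. Leave it alone. Origin at the centre of its underside.
- tube_stand: Single green-capped tube in a round white stand, 48 mm in diameter at the foot, 81 mm high, loose on the bench beyond the sampler. Leave it alone. Origin at the centre of its underside.
Mind the look-alikes: they are no part of the job. Leave any red look-alike of the rack alone.

How it is judged:
On the way:
1. the whole rack is between the rails, lined up with the lane and flat on the deck (y of rack in the frame of lane_mouth above 0.062 m and x of rack in the frame of lane_mouth between -0.012 and 0.012 m and angle between the y axis of rack and the y axis of sampler, either way round below 0.2 rad and z of rack in the frame of lane_mouth below 0.005 m), for 0.1 s.
At the end, for the whole second after the job is handed in: The rack stands flat and at rest in the input lane, lined up with it within 0.12 rad and between the rails, its leading end within 5 mm of the end stop's buffers, and the robot has let go of it (y of rack in the frame of lane_end between -0.0645 and -0.055 m and x of rack in the frame of lane_end between -0.012 and 0.012 m and z of rack in the frame of lane_end between -0.004 and 0.004 m and angle between the y axis of rack and the y axis of sampler, either way round below 0.12 rad and angle between rack's own z axis and vertical below 0.05 rad and linear speed of rack below 0.01 m/s); the robot touches nothing.
It fails at once if the rack or the robot touched a guide rail (contact force between anything else and rail_near above 0.3 N or contact force between anything else and rail_far above 0.3 N).
It fails at once if the rack was lifted off the deck or tipped (z of rack in the frame of lane_mouth above 0.006 m or angle between rack's own z axis and vertical above 0.12 rad).
It fails at once if the tubes were touched (contact force between anything else and rack_tubes above 0.5 N).
It fails at once if the rack was handled roughly: squeezed or rammed home with over 50 N, or knocked along at over 0.25 m/s (contact force between the fingers and rack above 50 N or contact force between rack and end_stop above 50 N or linear speed of rack above 0.25 m/s).
It fails at once if a bystander was disturbed (distance of any of done_rack, cup, mouse, tube_stand from where it was at the start of the episode above 0.01 m or angle between any of done_rack, cup, mouse, tube_stand's own z axis and vertical above 0.2 rad).
It also fails if it takes over 72 s, if anything falls off the work surface, if the arm or the gripper's body presses on something with over 40 N, if the wrist force passes 120 N, or if a joint passes its speed limit or range.

## Working session

There is one attempt and no reset: what is moved stays moved. The work goes in short steps, Python scripts to look and compute and a tool call to move; the robot and the scene stay as the last step left them, time stands still between calls to the robot, and variables do not carry over. Pictures are saved under pics/ and viewed, at most 10 in all, crops included, and the job is handed in when it is done.

Besides the shell and the picture viewer there is one more tool, called after "Request:" as name(argument=value, ...) on one line, values as JSON. drive_tool: Moves the arm, as the interface text tells. Its arguments: {"type":"object","properties":{"series":{"type":"array"}},"required":["series"]}

```bash
mkdir -p pics; python3 - <<'E'
from bench import robot, imaging
import cv2,numpy as np
for n in("scene","top"):
    im=imaging.snapshot(n); cv2.imwrite(f"pics/{n}0.png",im[:,:,::-1])
    c=imaging.get_calibration(n); print(n,c)
o=robot.get_obs(); print(o)
E
```

```text
scene {'intrinsics': array([[573.15298119,   0.        , 317.22925954],
       [  0.        , 573.15298119, 243.81371625],
       [  0.        ,   0.        ,   1.        ]]), 'position': array([1.17193088, 0.77202382, 0.84149469]), 'rotation': array([0.93723617, 0.02346832, 2.53574123])}
top {'intrinsics': array([[511.72338404,   0.        , 325.33925481],
       [  0.        , 511.72338404, 240.98246276],
       [  0.        ,   0.        ,   1.        ]]), 'position': array([ 0.41671476, -0.1295326 ,  1.42159794]), 'rotation': array([ 0.09692266,  0.00932558, -1.54266705])}
{'time': 0.1, 'joint_positions': array([-1.36210993e+00,  8.78765892e-02,  1.37206136e+00, -3.56200043e-05,
        1.68362098e+00, -1.03089460e-01]), 'qvel': array([-0.00042251, -0.00195065, -0.0021117 ,  0.00074751,  0.00030804,
       -0.00201233]), 'joint_torque': array([ 2.71519311e-03, -3.41253054e+01, -3.03300726e+01,  7.20155588e-02,
        3.04091640e-02, -9.78704315e-05]), 'tool_pos': array([ 0.16861046, -0.52305447,  0.22944483]), 'ee_rot': array([-3.13963317e+00, -1.67130047e-04,  3.11771715e-01]), 'wrist_force': array([-0.5610522 ,  0.77354031,  0.41721476]), 'wrist_torque': array([-0.01057943,  0.01423542,  0.00159443]), 'finger_force': 0.0, 'width': 0.0939407903491587}
```

View pics/top0.png

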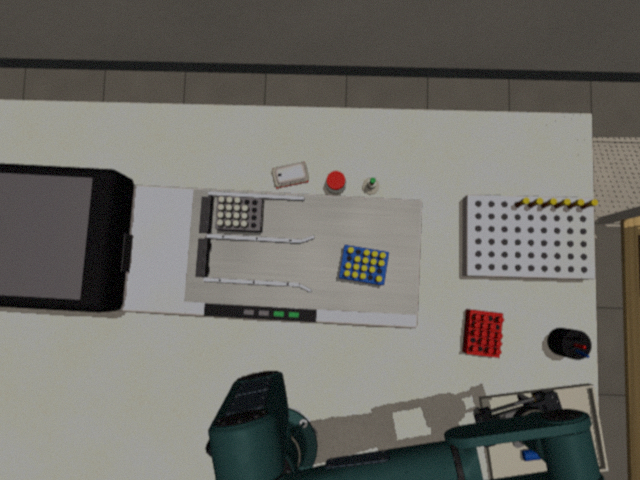

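View pics/scene0.png

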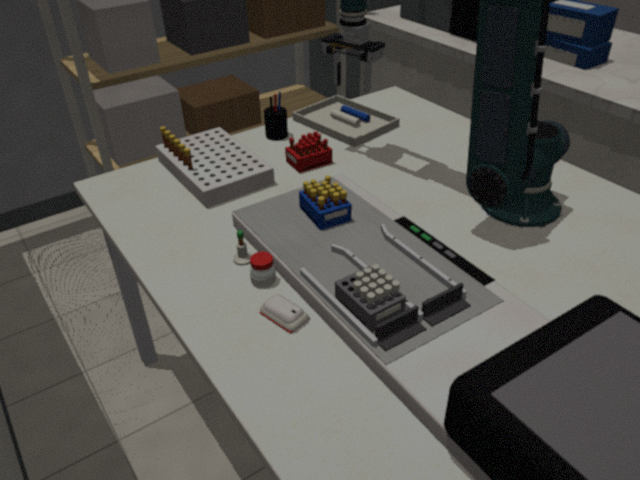

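The top view shows the lane running left, with the blue rack at about (363,265), the rails between x=205 and 312 at rows 238 and 285, and the end stop at x≈203. The scene view shows the same layout, with the rack on the bare apron.

```bash
cat > h.py <<'E'
import numpy as np,cv2
from bench import robot,imaging
from scipy.spatial.transform import Rotation as Ro
def ray(n,uv,z):
    c=imaging.get_calibration(n);K=c["intrinsics"];R=Ro.from_euler("xyz",c["rotation"]).as_matrix()
    uv=np.atleast_2d(uv).astype(float)
    d=np.c_[(uv[:,0]-K[0,2])/K[0,0],-(uv[:,1]-K[1,2])/K[1,1],-np.ones(len(uv))]@R.T
    p=c["position"]; return p+d*((z-p[2])/d[:,2])[:,None]
def proj(n,P):
    c=imaging.get_calibration(n);K=c["intrinsics"];R=Ro.from_euler("xyz",c["rotation"]).as_matrix()
    q=(np.atleast_2d(P)-c["position"])@R; return np.c_[K[0,0]*q[:,0]/-q[:,2]+K[0,2],K[1,1]*-q[:,1]/-q[:,2]+K[1,2]]
E
python3 - <<'E'
from h import *
im=cv2.imread("pics/top0.png")
cv2.imwrite("pics/crop.png",cv2.resize(im[175:335,180:430],None,fx=3.2,fy=3.2,interpolation=cv2.INTER_CUBIC))
h=cv2.cvtColor(im,cv2.COLOR_BGR2HSV)
m=cv2.inRange(h,(100,120,40),(125,255,255));m[:, :330]=0;m[:230]=0;m[300:]=0;m[:,400:]=0
ys,xs=np.nonzero(m);print(len(xs),xs.min(),xs.max(),ys.min(),ys.max())
m=cv2.morphologyEx(m,cv2.MORPH_CLOSE,np.ones((9,9)))
r=cv2.minAreaRect(cv2.findContours(m,0,2)[0][0]);b=cv2.boxPoints(r);print(r,b)
print(ray("top",b,.1).round(4)); 
# deck corners
print(ray("top",[[198,189],[422,200],[417,327],[187,302]],.05).round(4))
E
```

```text
630 339 387 245 284
((363.4107666015625, 264.7704162597656), (44.77540588378906, 33.314029693603516), 9.727579116821289) [[338.53052 277.4052 ]
 [344.15936 244.57018]
 [388.29102 252.13562]
 [382.66217 284.97064]]
[[ 0.4515 -0.1502  0.1   ]
 [ 0.5368 -0.1626  0.1   ]
 [ 0.5203 -0.2772  0.1   ]
 [ 0.4353 -0.2641  0.1   ]]
[[ 0.6826  0.2381  0.05  ]
 [ 0.6683 -0.3717  0.05  ]
 [ 0.3277 -0.3618  0.05  ]
 [ 0.3761  0.2515  0.05  ]]
```

View pics/crop.png

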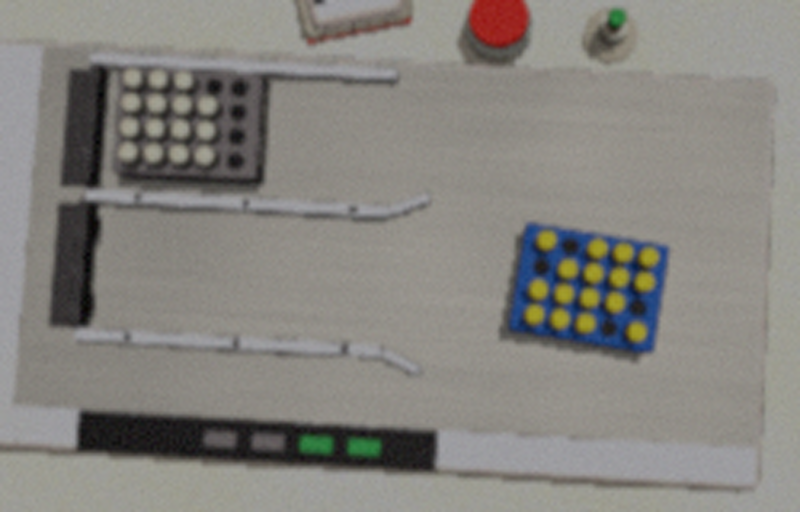

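The crop shows the far rail from about (85,195) to (380,212), the near rail from (80,336) to (380,351), and the stop face at x≈95. The deck's right edge runs from (775,78) to (757,445). I'll fit these at sub-pixel level.

```bash
cat >> h.py <<'E'
def lane(im):
    h=cv2.cvtColor(im,cv2.COLOR_BGR2GRAY).astype(float)
    L={}
    for nm,(r0,r1) in dict(far=((197/3.2+175),(210/3.2+175)),near=((337.5/3.2+175),(349/3.2+175))).items():
        pts=[]
        for u in range(215,293):
            e=r0+(r1-r0)*(u-208)/86; v=np.arange(int(round(e))-4,int(round(e))+5)
            w=h[v,u]; w=np.clip(w-np.median(w)-12,0,None)
            if w.sum()>20: pts.append([u,(w*v).sum()/w.sum()])
        L[nm]=ray("top",pts,.068)
    f={k:np.polyfit(p[:,1],p[:,0],1) for k,p in L.items()}
    return f,L
E
python3 - <<'E'
from h import *
im=cv2.imread("pics/top0.png")
f,L=lane(im)
for k in f: 
    r=L[k][:,0]-np.polyval(f[k],L[k][:,1]); print(k,f[k],len(r),r.std(),L[k][[0,-1]].round(4))
g=cv2.cvtColor(im,cv2.COLOR_BGR2GRAY)
yaw=-np.arctan((f['far'][0]+f['near'][0])/2); print("lane yaw",yaw,-np.arctan(f['far'][0]),-np.arctan(f['near'][0]))
for y in(-.1,0,.1): print(y,[np.polyval(f[k],y) for k in('near','far')],(np.polyval(f['far'],y)-np.polyval(f['near'],y))*np.cos(yaw))
C=lambda a:np.array(a)/3.2+[180,175]
e=np.array([-np.sin(yaw),np.cos(yaw)])
for nm,p,z in [("deck right edge (-.315)",[[773,150],[765,300]],.05),("deck left edge(.305)",[[40,60],[20,390]],.05),("bend",[[382,213],[380,350]],.068),("flare end",[[428,201],[417,371]],.068),("rail end",[[83,195],[78,335]],.068),("stop front top",[[97,240],[90,300]],.09)]:
    print(nm,(ray("top",C(p),z)[:,:2]@e).round(4), ray("top",C(p),z).round(4).tolist())
E
```

```text
far [0.00184476 0.5525909 ] 33 0.0010136161106961664 [[ 0.5547  0.1786  0.068 ]
 [ 0.5562 -0.0189  0.068 ]]
near [0.02847746 0.43304093] 5 0.0001451731918685671 [[0.4379 0.1755 0.068 ]
 [0.4365 0.1198 0.068 ]]
lane yaw -0.015159948958296185 -0.0018447574428344577 -0.02846976700303544
-0.1 [np.float64(0.43019318808849494), np.float64(0.5524064227541703)] 0.12219919116421465
0 [np.float64(0.4330409342226873), np.float64(0.552590898707719)] 0.11953622701948258
0.1 [np.float64(0.43588868035687967), np.float64(0.5527753746612678)] 0.1168732628747505
deck right edge (-.315) [-0.3618 -0.3583] [[0.6085, -0.3711, 0.05], [0.4819, -0.3657, 0.05]]
deck left edge(.305) [0.2625 0.2601] [[0.669, 0.2524, 0.05], [0.3896, 0.2542, 0.05]]
bend [-0.036  -0.0398] [[0.5445, -0.0442, 0.068], [0.4311, -0.0463, 0.068]]
flare end [-0.0737 -0.0711] [[0.5555, -0.0822, 0.068], [0.4147, -0.0774, 0.068]]
rail end [0.2138 0.2102] [[0.5528, 0.2054, 0.068], [0.4364, 0.2036, 0.068]]
stop front top [0.1944 0.1969] [[0.5139, 0.1866, 0.09], [0.4648, 0.1899, 0.09]]
```

```bash
cat > lane.py <<'E'
from h import *
im=np.mean([imaging.snapshot("top").astype(float) for _ in range(10)],0)
np.save("top.npy",im); g=cv2.GaussianBlur(im.mean(2),(5,1),1)
f={}
for k,(a,b) in dict(far=((83,195),(382,213)),near=((78,335),(380,350))).items():
    a=np.array(a)/3.2+[180,175];b=np.array(b)/3.2+[180,175];P=[]
    for u in range(int(a[0])+5,int(b[0])-3):
        e=a[1]+(b[1]-a[1])*(u-a[0])/(b[0]-a[0]);v=np.arange(int(round(e))-5,int(round(e))+6)
        w=g[v,u]; i=np.clip(w.argmax(),1,9); s=(w[i-1]-w[i+1])/(2*(w[i-1]-2*w[i]+w[i+1])-1e-9)
        w2=np.clip(w-(w.max()+np.median(w))/2,0,None); P.append([u,(w2*v).sum()/w2.sum()])
    p=ray("top",P,.068); c=np.polyfit(p[:,1],p[:,0],1)
    for _ in range(3):
        r=p[:,0]-np.polyval(c,p[:,1]); ok=abs(r)<.0025; c=np.polyfit(p[ok,1],p[ok,0],1)
    f[k]=c;print(k,c,ok.sum(),len(p),"yaw",-np.arctan(c[0]),r[ok].std())
for y in(-.04,.2): print(y,[np.polyval(f[k],y) for k in f])
# deck right edge on averaged image
E=[]
for v in range(206,306,2):
    row=cv2.GaussianBlur(im.mean(2),(1,5),1)[v,410:432]; d=np.abs(np.gradient(row)); i=d.argmax(); E.append([410+i,v])
p=ray("top",E,.05); c=np.polyfit(p[:,0],p[:,1],1)
for _ in range(3): r=p[:,1]-np.polyval(c,p[:,0]);ok=abs(r)<.003;c=np.polyfit(p[ok,0],p[ok,1],1)
print("edge yaw",np.arctan(c[0]),ok.sum(),"y at x=.49",np.polyval(c,.49))
E
python3 lane.py
```

```text
far [0.02860835 0.54905053] 77 86 yaw -0.028600544198664573 0.0005002549282488133
near [0.02621099 0.43328858] 76 86 yaw -0.026204987843352828 0.00041991494945579574
-0.04 [np.float64(0.5479061918939153), np.float64(0.4322401421327067)]
0.2 [np.float64(0.5547721947134923), np.float64(0.43853077921077316)]
edge yaw -0.028043059484997614 48 y at x=.49 -0.36873378253831757
```

Lane yaw comes out at −0.028 and is consistent across both rails (116 mm spacing) and the deck edge. The rack is centred near (0.486, −0.2135) with yaw −0.142, almost on the lane centreline. The plan is to set the fingers 60 mm apart behind its trailing end and push, straightening it before it reaches the mouth.

Request:
drive_tool(series=[[0.06, [0.053, -0.0167, 0], [0, 0, -0.167]], [0.06, [0.106, -0.0334, 0], [0, 0, -0.334]], [0.06, [0.159, -0.05, 0], [0, 0, -0.5]], [0.06, [0.212, -0.0667, 0], [0, 0, -0.667]], [0.06, [0.265, -0.0833, 0], [0, 0, -0.833]]])

```text
time: 1.23
tool_pos: [0.3967, -0.3618, 0.2308]
ee_rot: [3.141, 0.0, 1.15]
wrist_force: [-0.4, -0.7, 0.2]
width: 0.0599
finger_force: 0.0
```

Request:
drive_tool(series=[[0.06, [0, 0, 0], [0, 0, -0.14]], [0.06, [0, 0, 0], [0, 0, -0.283]], [0.06, [0, 0, 0], [0, 0, -0.283]], [0.06, [0, 0, 0], [0, 0, -0.283]]])

```text
time: 1.72
tool_pos: [0.3953, -0.363, 0.2306]
ee_rot: [3.141, 0.0, 1.425]
wrist_force: [0.0, -0.4, -0.5]
width: 0.0597
finger_force: 0.0
```

Request:
drive_tool(series=[[0.06, [0.033, 0.035, 0], [0, 0, 0]], [0.06, [0.065, 0.0685, 0.02], [0, 0, 0]], [0.06, [0.065, 0.0685, 0.07], [0, 0, 0]], [0.06, [0.065, 0.0685, 0.11], [0, 0, 0]], [0.06, [0.065, 0.0685, 0.13], [0, 0, 0]]])

```text
time: 2.35
tool_pos: [0.4712, -0.3074, 0.0974]
ee_rot: [-3.138, -0.002, 1.426]
wrist_force: [0.3, -0.3, -0.0]
width: 0.0598
finger_force: 0.0
```

```bash
cat > rack.py <<'E'
import sys
from h import *
im=np.mean([imaging.snapshot("top").astype(np.float32) for _ in range(3)],0).astype(np.uint8)[:,:,::-1].copy()
if len(sys.argv)>1: cv2.imwrite(sys.argv[1],cv2.resize(im[175:335,180:430],None,fx=3.2,fy=3.2,interpolation=cv2.INTER_CUBIC))
h=cv2.cvtColor(im,cv2.COLOR_BGR2HSV); m=cv2.inRange(h,(100,120,40),(125,255,255)); m[:,:190]=0;m[:225]=0;m[303:]=0;m[:,400:]=0
m=cv2.morphologyEx(m,cv2.MORPH_CLOSE,np.ones((9,9)))
c=max(cv2.findContours(m,0,2)[0],key=cv2.contourArea)
b=ray("top",cv2.boxPoints(cv2.minAreaRect(c)),.1)[:,:2]
if np.linalg.norm(b[0]-b[1])>np.linalg.norm(b[1]-b[2]): b=np.roll(b,1,0)
e=(b[0]+b[1]-b[2]-b[3])/2; e*=np.sign(e[1]); ctr=b.mean(0); yaw=np.arctan2(-e[0],e[1])
M=np.array([.4912+.0274*-.051,-.051]); Y=np.array([.0277,1]);X=np.array([1,-.0277])
print("size",np.linalg.norm(e).round(4),np.linalg.norm(b[0]-b[1]).round(4),"ctr",ctr.round(4),"yaw",yaw.round(4),"lane xy",((ctr-M)@X).round(4),((ctr-M)@Y).round(4),"yaw rel",(yaw+.0277).round(4))
o=robot.get_obs();print(o["time"],o["tool_pos"].round(4),o["ee_rot"].round(4),o["wrist_force"].round(1), "tool lane",((o["tool_pos"][:2]-M)@X).round(4),((o["tool_pos"][:2]-M)@Y).round(4))
E
python3 rack.py pics/r1.png
```

```text
size 0.1169 0.0859 ctr [ 0.4859 -0.2143] yaw -0.1378 lane xy 0.0007 -0.1634 yaw rel -0.1101
2.5 [ 0.4716 -0.3081  0.0993] [-3.1391e+00 -1.4000e-03  1.4263e+00] [ 0.  -0.2  0.5] tool lane -0.011 -0.2576
```

View pics/r1.png

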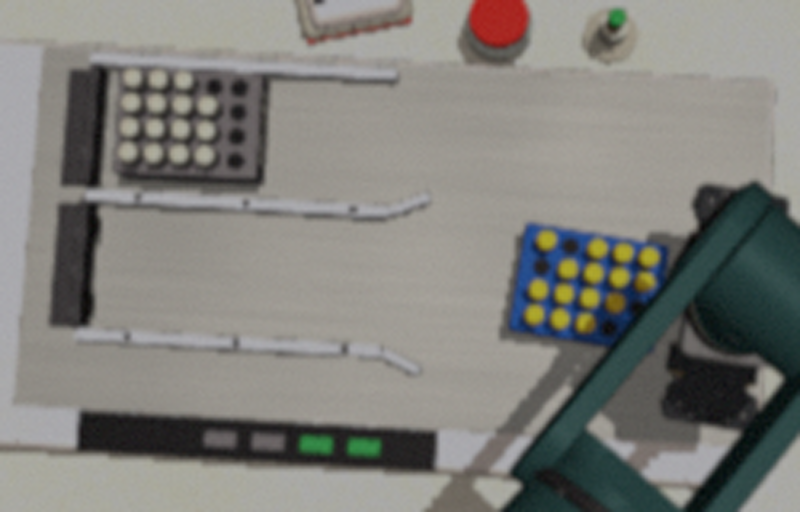

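The fingers are squarely behind the rack, with about 28 mm of gap. Next is a slow approach.

Request:
drive_tool(series=[[0.06, [0.01, 0, 0], [0, 0, 0]], [0.06, [0.018, 0, 0], [0, 0, 0]], [0.06, [0.022, 0, 0], [0, 0, 0]], [0.06, [0.024, 0, 0], [0, 0, 0]], [0.06, [0.026, 0, 0], [0, 0, 0]]])

```text
time: 3.12
tool_pos: [0.4762, -0.2825, 0.1007]
ee_rot: [3.141, 0.0, 1.428]
wrist_force: [0.6, -0.5, 0.1]
width: 0.0599
finger_force: 0.0
```

Request:
drive_tool(series=[[0.06, [0.002, 0, 0], [0, 0, 0]], [0.06, [0.004, 0, 0], [0, 0, 0]], [0.06, [0.006, 0, 0], [0, 0, 0]], [0.06, [0.008, 0, 0], [0, 0, 0]], [0.06, [0.01, 0, 0], [0, 0, 0]]])

```text
time: 3.75
tool_pos: [0.4776, -0.2728, 0.1005]
ee_rot: [3.142, 0.0, 1.428]
wrist_force: [0.4, -3.4, 0.2]
width: 0.0594
finger_force: 1.3
```

```bash
python3 rack.py
```

```text
size 0.1039 0.0859 ctr [ 0.4883 -0.2003] yaw -0.1378 lane xy 0.0026 -0.1493 yaw rel -0.1101
3.9 [ 0.4776 -0.2725  0.1005] [ 3.1415e+00 -3.0000e-04  1.4279e+00] [ 0.1 -2.4 -0.5] tool lane -0.006 -0.2218
```

Request:
drive_tool(series=[[0.06, [0.004, -0.0002, 0], [0, 0, -0.006]], [0.06, [0.01, -0.0005, 0], [0, 0, -0.015]], [0.06, [0.017, -0.0008, 0], [0, 0, -0.025]], [0.06, [0.024, -0.0011, 0], [0, 0, -0.035]], [0.06, [0.03, -0.0014, 0], [0, 0, -0.044]]])

```text
time: 4.53
tool_pos: [0.4806, -0.2422, 0.1005]
ee_rot: [3.142, 0.0, 1.473]
wrist_force: [-0.2, -3.4, -0.5]
width: 0.0604
finger_force: 1.4
```

```bash
python3 - <<'E'
s=open("rack.py").read()
s=s.replace("ctr=b.mean(0);","ctr=b.mean(0)+e/2-.0585*e/np.linalg.norm(e);")
open("rack.py","w").write(s)
E
python3 rack.py
```

```text
size 0.0863 0.0744 ctr [ 0.5048 -0.1561] yaw 1.4718 lane xy 0.0179 -0.1047 yaw rel 1.4995
4.675 [ 0.4805 -0.2416  0.1004] [-3.1413e+00 -1.6000e-03  1.4728e+00] [-0.6  0.2 -0.1] tool lane -0.004 -0.1909
```

```bash
sed -i 's/^if np.linalg.norm(b\[0\].*/if abs((b[0]-b[1])[1])>abs((b[1]-b[2])[1]): b=np.roll(b,1,0)/' rack.py; python3 rack.py
```

```text
size 0.1006 0.086 ctr [ 0.4876 -0.1752] yaw -0.0919 lane xy 0.0012 -0.1243 yaw rel -0.0642
4.825 [ 0.4805 -0.2424  0.1004] [-3.1414e+00 -9.0000e-04  1.4720e+00] [-0.5  0.1 -0.1] tool lane -0.004 -0.1916
```

Request:
drive_tool(series=[[0.06, [0.004, 0, 0], [0, 0, -0.006]], [0.06, [0.01, 0, 0], [0, 0, -0.015]], [0.06, [0.017, 0, 0], [0, 0, -0.026]], [0.06, [0.024, 0, 0], [0, 0, -0.037]], [0.06, [0.03, 0, 0], [0, 0, -0.048]]])

```text
time: 5.45
tool_pos: [0.4835, -0.2124, 0.1005]
ee_rot: [3.142, 0.0, 1.521]
wrist_force: [-0.0, -2.4, -0.6]
width: 0.0604
finger_force: 1.3
```

```bash
python3 rack.py
```

```text
size 0.0959 0.0853 ctr [ 0.4874 -0.1457] yaw -0.0492 lane xy 0.0003 -0.0948 yaw rel -0.0215
5.6 [ 0.4835 -0.2118  0.1005] [-3.1414e+00 -1.6000e-03  1.5208e+00] [-0.5 -1.1 -0.4] tool lane -0.0019 -0.161
```

Request:
drive_tool(series=[[0.06, [0.004, 0.0001, 0], [0, 0, -0.004]], [0.06, [0.01, 0.0003, 0], [0, 0, -0.009]], [0.06, [0.016, 0.0006, 0], [0, 0, -0.014]], [0.06, [0.021, 0.0008, 0], [0, 0, -0.019]], [0.06, [0.025, 0.001, 0], [0, 0, -0.022]]])

```text
time: 6.22
tool_pos: [0.4857, -0.1878, 0.1005]
ee_rot: [3.142, 0.0, 1.542]
wrist_force: [-0.7, -3.5, 0.7]
width: 0.0599
finger_force: 1.7
```

```bash
python3 rack.py pics/r2.png
```

```text
size 0.0517 0.0854 ctr [ 0.4893 -0.1211] yaw 0.0276 lane xy 0.0014 -0.0701 yaw rel 0.0553
6.375 [ 0.4858 -0.1873  0.1005] [ 3.1416e+00 -1.2000e-03  1.5423e+00] [-0.3  0.  -0.1] tool lane -0.0002 -0.1364
```

View pics/r2.png

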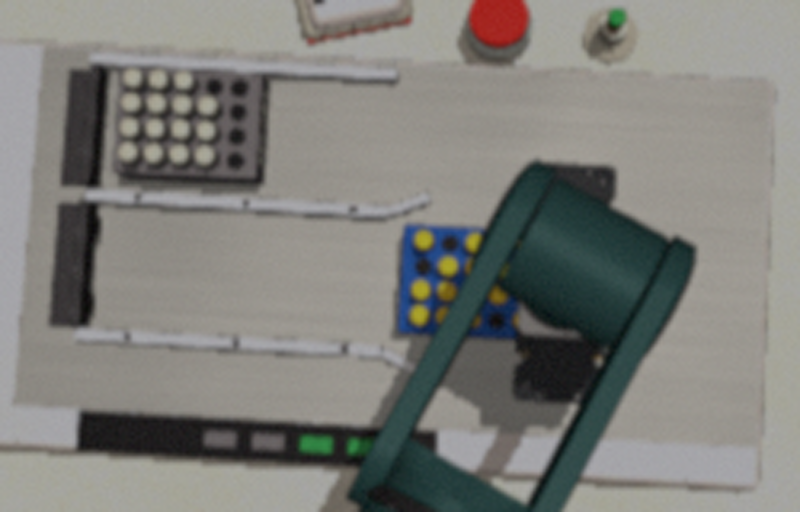

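The leading end is at the mouth, spanning crop rows 227–333 between rails at rows 213 and 350, so it is centred and straight. The arm now hides the trailing half, so I'll measure from the leading edge instead.

```bash
cat > lead.py <<'E'
from h import *
im=np.mean([imaging.snapshot("top").astype(np.float32) for _ in range(4)],0)
hs=im[:,:,2]-im[:,:,0]   # blue minus red
hs[:225]=0;hs[303:]=0;hs[:,:190]=0;hs[:,400:]=0
m=(hs>40)
rows=[v for v in range(480) if m[v].sum()>3]; v0,v1=rows[0],rows[-1]
P=[]
for v in range(v0+3,v1-2):
    u=np.argmax(m[v]); a,b=hs[v,u-1],hs[v,u]; P.append([u-(b-40)/(b-a+1e-6),v])
p=ray("top",P,.1); c=np.polyfit(p[:,0],p[:,1],1)
for _ in range(3):
    r=abs(p[:,1]-np.polyval(c,p[:,0])); k=r<.002; c=np.polyfit(p[k,0],p[k,1],1)
yaw=np.arctan(c[0])
# lateral edges just behind the leading edge: topmost/bottommost blue per column, sub-pixel
u0=int(np.mean([q[0] for q in P])); T=[];B=[]
for u in range(u0+3,u0+12):
    col=hs[:,u]; w=np.nonzero(col>40)[0]
    for L,i,j in((T,w[0],w[0]-1),(B,w[-1],w[-1]+1)): L.append([u,i+(j-i)*(col[i]-40)/(col[i]-col[j]+1e-6)])
X=lambda q:np.median((ray("top",q,.1)[:,:2]-[.4912,0])@[1,-.0274])
t,bb=X(T),X(B)
y=np.polyval(c,.49)
print("yaw rel %.4f"%(yaw+.0277),k.sum(),len(p),"far/near edges",round(t,4),round(bb,4),"lead mid lane x %.4f"%((t+bb)/2),"lead y %.4f"%y,"to stop(.189) %.4f"%(.189-y))
o=robot.get_obs();tp=o["tool_pos"];print(o["time"],tp.round(4),o["ee_rot"].round(4),"tool lane x",round(tp[0]-.4912-.0274*tp[1],4), "lead-tool",round(y-tp[1],4))
E
python3 lead.py
```

```text
yaw rel 0.0003 28 28 far/near edges 0.0437 -0.0419 lead mid lane x 0.0009 lead y -0.0618 to stop(.189) 0.2508
6.575 [ 0.4857 -0.1876  0.1004] [-3.1415e+00 -1.0000e-03  1.5419e+00] tool lane x -0.0004 lead-tool 0.1258
```

The rack is aligned, with yaw error near 0 and lateral offset about 1 mm. Now I'll push straight.

Request:
drive_tool(series=[[0.06, [0.004, 0, 0], [0, 0, 0]], [0.06, [0.011, 0, 0], [0, 0, 0]], [0.06, [0.019, -0.0001, 0], [0, 0, 0]], [0.06, [0.027, -0.0002, 0], [0, 0, 0]], [0.06, [0.035, -0.0003, 0], [0, 0, 0]]])

```text
time: 7.2
tool_pos: [0.4864, -0.1524, 0.1004]
ee_rot: [-3.141, 0.0, 1.542]
wrist_force: [-0.3, -2.5, -0.8]
width: 0.06
finger_force: 1.2
```

Request:
drive_tool(series=[[0.06, [0.008, 0, 0], [0, 0, 0]], [0.06, [0.016, 0, 0], [0, 0, 0]], [0.06, [0.024, 0, 0], [0, 0, 0]], [0.06, [0.031, 0, 0], [0, 0, 0]], [0.06, [0.035, 0, 0], [0, 0, 0]]])

```text
time: 7.82
tool_pos: [0.4874, -0.1176, 0.1004]
ee_rot: [-3.141, 0.0, 1.542]
wrist_force: [-0.3, -2.2, -0.3]
width: 0.0603
finger_force: 1.2
```

```bash
python3 lead.py
```

```text
yaw rel 0.0043 29 29 far/near edges 0.0441 -0.0217 lead mid lane x 0.0112 lead y 0.0077 to stop(.189) 0.1813
8.025 [ 0.4876 -0.1175  0.1006] [ 3.1413e+00 -1.2000e-03  1.5421e+00] tool lane x -0.0004 lead-tool 0.1252
```

The far edge still reads 0.044, so the rack is tracking straight (the near-edge reading is the arm in the way). Continuing.

Request:
drive_tool(series=[[0.06, [0.004, 0, 0], [0, 0, 0]], [0.06, [0.011, 0, 0], [0, 0, 0]], [0.06, [0.019, -0.0002, 0], [0, 0, 0]], [0.06, [0.027, -0.0004, 0], [0, 0, 0]], [0.06, [0.035, -0.0006, 0], [0, 0, 0]]])

```text
time: 8.65
tool_pos: [0.488, -0.0826, 0.1007]
ee_rot: [3.141, 0.0, 1.542]
wrist_force: [0.1, -3.2, 1.3]
width: 0.0602
finger_force: 1.7
```

Request:
drive_tool(series=[[0.06, [0.008, 0, 0], [0, 0, 0]], [0.06, [0.016, 0, 0], [0, 0, 0]], [0.06, [0.024, 0, 0], [0, 0, 0]], [0.06, [0.031, 0, 0], [0, 0, 0]], [0.06, [0.035, 0, 0], [0, 0, 0]]])

```text
time: 9.28
tool_pos: [0.489, -0.0478, 0.1006]
ee_rot: [3.141, 0.0, 1.542]
wrist_force: [0.2, -4.7, 2.5]
width: 0.0602
finger_force: 2.6
```

```bash
python3 lead.py;python3 rack.py pics/r3.png
```

```text
size 0.0129 0.0809 ctr [0.4904 0.018 ] yaw -0.072 lane xy -0.0014 0.0691 yaw rel -0.0443
9.625 [ 0.4885 -0.0474  0.1   ] [-3.1404e+00 -1.7000e-03  1.5418e+00] [ 0.3 -0.5  0.4] tool lane -0.0014 0.0036Traceback (most recent call last):
  File "lead.py", line 18, in <module>
    for L,i,j in((T,w[0],w[0]-1),(B,w[-1],w[-1]+1)): L.append([u,i+(j-i)*(col[i]-40)/(col[i]-col[j]+1e-6)])
                    ~^^^
IndexError: index 0 is out of bounds for axis 0 with size 0
```

View pics/r3.png

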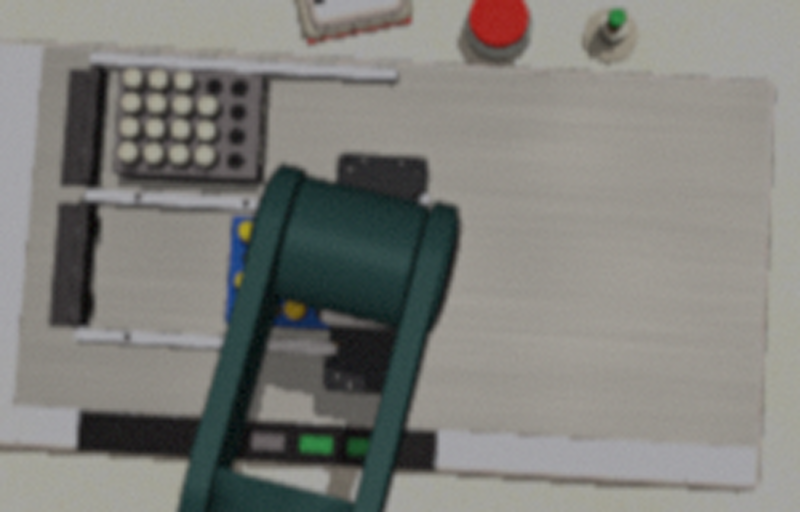

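The rack's leading edge runs from (233,217) to (227,325). After correcting for parallax it has about 9 mm on each side. About 110 mm remain.

Request:
drive_tool(series=[[0.06, [0.004, 0, 0], [0, 0, 0]], [0.06, [0.011, 0.0002, 0], [0, 0, 0]], [0.06, [0.019, 0.0004, 0], [0, 0, 0]], [0.06, [0.027, 0.0006, 0], [0, 0, 0]], [0.06, [0.035, 0.0006, 0], [0, 0, 0]]])

```text
time: 10.25
tool_pos: [0.4904, -0.0124, 0.1003]
ee_rot: [-3.141, -0.0, 1.542]
wrist_force: [-0.7, -2.1, -2.1]
width: 0.0597
finger_force: 1.1
```

Request:
drive_tool(series=[[0.06, [0.008, 0, 0], [0, 0, 0]], [0.06, [0.016, 0, 0], [0, 0, 0]], [0.06, [0.024, 0, 0], [0, 0, 0]], [0.06, [0.031, 0, 0], [0, 0, 0]], [0.06, [0.035, 0, 0], [0, 0, 0]]])

```text
time: 10.88
tool_pos: [0.4915, 0.0223, 0.1005]
ee_rot: [3.142, 0.0, 1.542]
wrist_force: [0.1, -2.3, -2.0]
width: 0.0601
finger_force: 1.1
```

```bash
python3 rack.py pics/r4.png; python3 - <<'E'
from h import *
im=imaging.snapshot("scene")[:,:,::-1]; cv2.imwrite("pics/s4.png",cv2.resize(im[200:360,280:500],None,fx=3.6,fy=3.6,interpolation=cv2.INTER_CUBIC))
E
```

```text
size 0.0388 0.0052 ctr [0.4569 0.0615] yaw 0.0278 lane xy -0.036 0.1116 yaw rel 0.0555
11.025 [0.4917 0.0226 0.1008] [ 3.1410e+00 -1.3000e-03  1.5422e+00] [-0.  -0.5 -0.8] tool lane -0.0001 0.0736
```

View pics/s4.png

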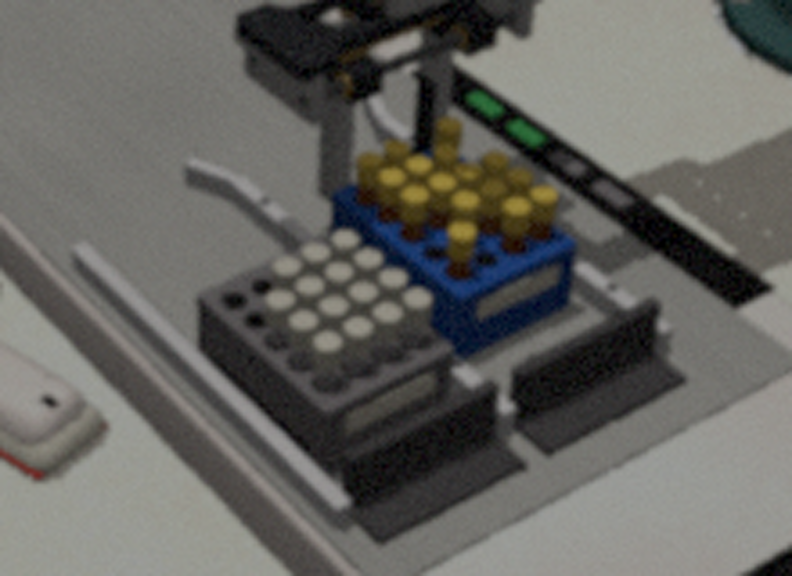

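View pics/r4.png

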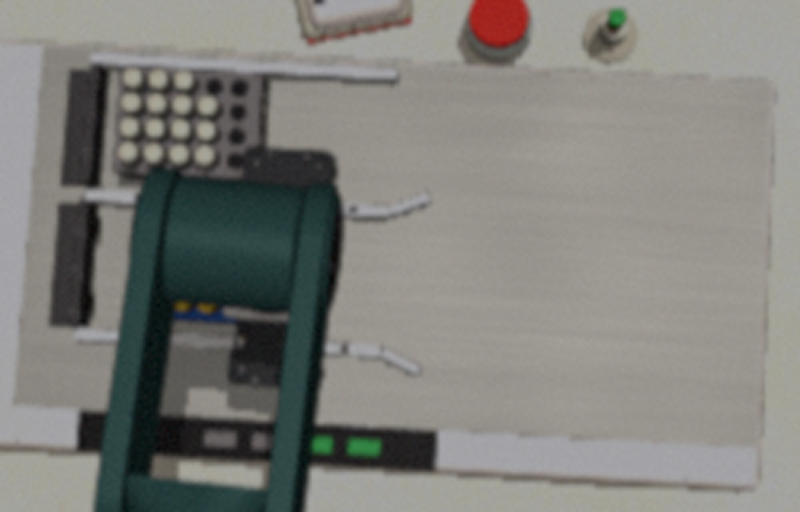

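In the scene view the rack sits parallel to and clear of both rails, with a gap of about 40 mm to the stop. I'll slow down from here.

Request:
drive_tool(series=[[0.06, [0.004, 0, 0], [0, 0, 0]], [0.06, [0.01, 0, 0], [0, 0, 0]], [0.06, [0.016, 0, 0], [0, 0, 0]], [0.06, [0.021, 0, 0], [0, 0, 0]], [0.06, [0.025, 0, 0], [0, 0, 0]]])

```text
time: 11.7
tool_pos: [0.4925, 0.047, 0.1008]
ee_rot: [3.141, 0.001, 1.542]
wrist_force: [0.8, -4.4, 2.7]
width: 0.0604
finger_force: 2.3
```

Request:
drive_tool(series=[[0.06, [0.001, 0, 0], [0, 0, 0]], [0.06, [0.002, 0, 0], [0, 0, 0]], [0.06, [0.003, 0, 0], [0, 0, 0]], [0.06, [0.004, 0, 0], [0, 0, 0]], [0.06, [0.005, 0, 0], [0, 0, 0]]])

```text
time: 12.32
tool_pos: [0.4926, 0.0515, 0.1009]
ee_rot: [3.141, 0.001, 1.541]
wrist_force: [0.1, -5.1, 2.9]
width: 0.06
finger_force: 2.5
```

Request:
drive_tool(series=[[0.06, [0.001, 0, 0], [0, 0, 0]], [0.06, [0.002, 0, 0], [0, 0, 0]], [0.06, [0.003, 0, 0], [0, 0, 0]]])

```text
time: 12.7
tool_pos: [0.4927, 0.0544, 0.1008]
ee_rot: [3.141, 0.001, 1.541]
wrist_force: [-0.3, -4.7, 3.5]
width: 0.0597
finger_force: 2.5
```

Request:
drive_tool(series=[[0.06, [0.001, 0, 0], [0, 0, 0]], [0.06, [0.002, 0, 0], [0, 0, 0]], [0.06, [0.003, 0, 0], [0, 0, 0]]])

```text
time: 13.08
tool_pos: [0.4928, 0.0574, 0.1008]
ee_rot: [3.141, 0.001, 1.541]
wrist_force: [0.5, -5.4, 3.5]
width: 0.0601
finger_force: 2.5
```

Request:
drive_tool(series=[[0.06, [0.001, 0, 0], [0, 0, 0]], [0.06, [0.002, 0, 0], [0, 0, 0]]])

```text
time: 13.32
tool_pos: [0.4928, 0.0594, 0.1008]
ee_rot: [3.141, 0.001, 1.541]
wrist_force: [0.0, -4.7, 4.2]
width: 0.0599
finger_force: 2.5
```

Request:
drive_tool(series=[[0.06, [0.001, 0, 0], [0, 0, 0]], [0.06, [0.002, 0, 0], [0, 0, 0]]])

```text
time: 13.58
tool_pos: [0.4929, 0.0615, 0.1008]
ee_rot: [3.141, 0.001, 1.541]
wrist_force: [-0.4, -5.3, 3.2]
width: 0.06
finger_force: 2.5
```

Request:
drive_tool(series=[[0.06, [0.001, 0, 0], [0, 0, 0]], [0.06, [0.0015, 0, 0], [0, 0, 0]]])

```text
time: 13.82
tool_pos: [0.493, 0.063, 0.1008]
ee_rot: [3.141, 0.001, 1.541]
wrist_force: [-0.7, -4.9, 4.0]
width: 0.0598
finger_force: 2.6
```

Request:
drive_tool(series=[[0.06, [0.001, 0, 0], [0, 0, 0]], [0.06, [0.0015, 0, 0], [0, 0, 0]]])

```text
time: 14.08
tool_pos: [0.493, 0.0645, 0.1009]
ee_rot: [3.141, 0.001, 1.542]
wrist_force: [-0.1, -4.6, 3.5]
width: 0.0601
finger_force: 2.6
```

Request:
drive_tool(series=[[0.06, [0.001, 0, 0], [0, 0, 0]], [0.06, [0.0015, 0, 0], [0, 0, 0]]])

```text
time: 14.32
tool_pos: [0.493, 0.066, 0.1009]
ee_rot: [3.141, 0.001, 1.541]
wrist_force: [-0.5, -5.6, 4.3]
width: 0.0596
finger_force: 2.6
```

Request:
drive_tool(series=[[0.06, [0.001, 0, 0], [0, 0, 0]], [0.06, [0.0015, 0, 0], [0, 0, 0]]])

```text
time: 14.58
tool_pos: [0.4931, 0.0668, 0.1008]
ee_rot: [3.141, 0.002, 1.541]
wrist_force: [-0.1, -7.9, 4.1]
width: 0.0601
finger_force: 3.7
```

```bash
python3 - <<'E'
from h import *
im=np.mean([imaging.snapshot("scene").astype(float) for _ in range(4)],0)[:,:,::-1]; cv2.imwrite("pics/s5.png",cv2.resize(im[225:345,350:500],None,fx=5,fy=5,interpolation=cv2.INTER_CUBIC))
E
```

```text
[ WARN:0@2.193] global loadsave.cpp:1063 imwrite_ Unsupported depth image for selected encoder is fallbacked to CV_8U.
```

View pics/s5.png

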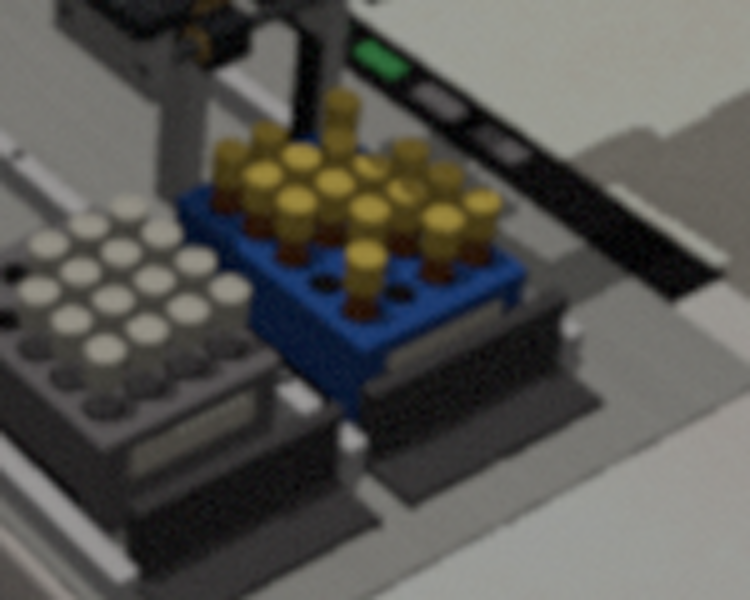

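The rack is square against the bracket, and the force has risen while the tool lags its command, so the buffers have been met. One small nudge will confirm it.

Request:
drive_tool(series=[[0.06, [0.0008, 0, 0], [0, 0, 0]], [0.06, [0.0008, 0, 0], [0, 0, 0]]])

```text
time: 15.02
tool_pos: [0.4931, 0.0668, 0.1009]
ee_rot: [3.141, 0.004, 1.541]
wrist_force: [0.2, -8.9, 4.3]
width: 0.0604
finger_force: 4.4
```

It is home: the tool no longer advances and the force is 9 N. Backing straight off, then up.

Request:
drive_tool(series=[[0.06, [-0.003, 0, 0], [0, 0, 0]], [0.06, [-0.01, 0, 0], [0, 0, 0]], [0.06, [-0.025, 0, 0], [0, 0, 0]], [0.06, [-0.045, 0, 0], [0, 0, 0]], [0.06, [-0.07, 0, 0], [0, 0, 0]]])

```text
time: 15.65
tool_pos: [0.4905, -0.002, 0.1001]
ee_rot: [-3.141, -0.001, 1.542]
wrist_force: [-0.1, 0.9, -0.9]
width: 0.0603
finger_force: 0.0
```

Request:
drive_tool(series=[[0.06, [0, 0, -0.04], [0, 0, 0]], [0.06, [-0.03, 0, -0.09], [0, 0, 0]], [0.06, [-0.08, 0, -0.13], [0, 0, 0]], [0.06, [-0.13, 0, -0.13], [0, 0, 0]], [0.06, [-0.17, 0, -0.13], [0, 0, 0]]])

```text
time: 16.27
tool_pos: [0.4856, -0.1736, 0.2312]
ee_rot: [3.14, 0.0, 1.541]
wrist_force: [0.7, 1.1, 0.1]
width: 0.06
finger_force: 0.0
```

Request:
drive_tool(series=[[0.06, [-0.03, 0, 0], [0, 0, 0]], [0.06, [-0.03, 0, 0], [0, 0, 0]], [0.06, [-0.03, 0, 0], [0, 0, 0]]])

```text
time: 16.65
tool_pos: [0.4848, -0.2007, 0.2302]
ee_rot: [-3.141, -0.001, 1.542]
wrist_force: [0.4, 0.6, 0.2]
width: 0.0602
finger_force: 0.0
```

```bash
python3 lead.py; python3 rack.py pics/r6.png
```

```text
size 0.122 0.0887 ctr [0.4956 0.1352] yaw -0.0368 lane xy 0.0006 0.1864 yaw rel -0.0091
17.0 [ 0.4852 -0.2005  0.2306] [3.1413e+00 1.0000e-04 1.5430e+00] [ 0.6 -0.2 -0.2] tool lane -0.0005 -0.1497Traceback (most recent call last):
  File "lead.py", line 12, in <module>
    r=abs(p[:,1]-np.polyval(c,p[:,0])); k=r<.002; c=np.polyfit(p[k,0],p[k,1],1)
                                                    ~~~~~~~~~~^^^^^^^^^^^^^^^^^
    raise TypeError("expected non-empty vector for x")
TypeError: expected non-empty vector for x
```

View pics/r6.png

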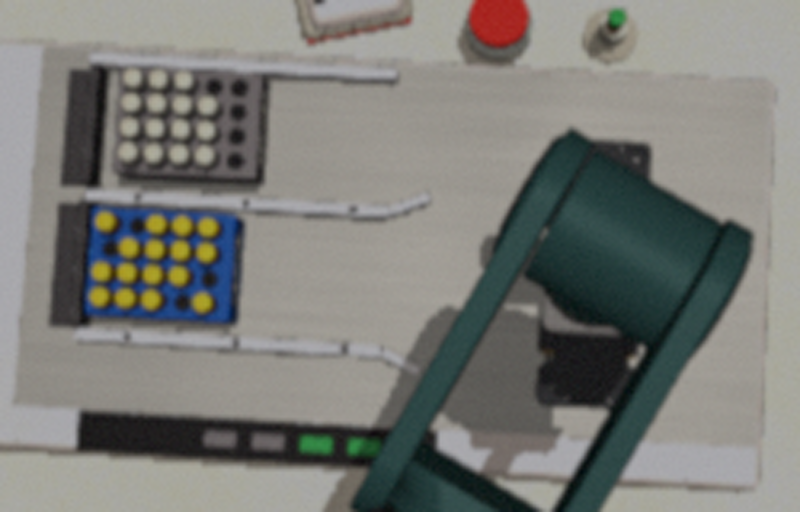

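The rack stands flush with the stop's buffers, centred (0.6 mm off) and square in the lane. The arm is well clear and the other things are unmoved.

```bash
python3 -c "
from bench import robot
print(robot.close_job())"
```

```text
the job is handed in; nothing more can be done
None
```

I pushed the blue rack home against the end stop and handed the job in (no verdict came back): it is about 0.6 mm off the lane's centre, within about 0.01 rad of straight, the arm is clear, and I saw no contact with the rails, tubes or other items.

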